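# Scoop resin lumps into the mortar

### The job

Take the hand scoop by its handle, scoop up resin lumps from the wooden tray and tip at least three of the five into the mortar. Do not touch the lumps with the fingers; any that you do not move stay in the tray, with none left in the scoop or on the table. Leave the mortar standing where it is and the bottle, dishes and brush undisturbed, and finish by laying the empty scoop down flat on the bare table and letting go.

Things in the scene. Friction and masses are not known exactly. Their poses are not given: they have to be found in the camera images.
- tray: Dark wooden tray, fixed, lying crosswise. Origin: under the middle of its floor; x along it (+x roughly to the robot's left), z up. Floor 230 by 76 mm, its top 6 mm above the table. Walls lean out 24 degrees to a rim 38 mm above the table, but the +x end is a 30-degree ramp up to an upright end board at x = 171 mm, 66 mm high. Tray about 315 by 118 mm. Lumps start at x = 18 to 104 mm, the rest is empty.
- scoop: Loose hand scoop, about 150 g, standing level on the table, handle to the robot's right: a flat open-fronted steel pan with a raised wooden handle. Origin: centre of the pan's underside; x forward to the open lip, z up. Pan 76 mm long, 65 mm wide, floor 1.5 mm thick, sides 24 mm high (10 mm over the front 20 mm), back wall 30 mm high.
- scoop_grip (a point): Where to grip the scoop, on its handle: 65 mm behind the scoop's origin and 60 mm above its underside. The handle is a level bar along the scoop's x, from 40 to 134 mm behind the origin, 18 mm wide and 22 mm high, carried by a post on the pan's back wall; nothing lies under it. Axes as the scoop's.
- scoop_lip (a point): Middle of the scoop's front lip, at the underside, 38 mm ahead of the scoop's origin; axes as the scoop's.
- mortar: Off-white ceramic mortar, a loose heavy open bowl (about 0.9 kg), standing on the table to the robot's left. Origin: centre of its underside, z up. Outside diameter 92 mm at the foot and 136 mm at the rim, 65 mm high, wall 8 mm, inner floor 10 mm above the table, mouth 120 mm wide.
- lump0: Amber-brown resin lump, loose, 10 g, about 20 mm across and 17 mm thick, rounded, many-faced. Origin: its middle.
- lump1: Amber-brown resin lump, loose, 10 g, about 21 mm across and 17 mm thick, rounded, many-faced. Origin: its middle.
- lump2: Amber-brown resin lump, loose, 10 g, about 21 mm across and 17 mm thick, rounded, many-faced. Origin: its middle.
- lump3: Amber-brown resin lump, loose, 10 g, about 22 mm across and 17 mm thick, rounded, many-faced. Origin: its middle.
- lump4: Amber-brown resin lump, loose, 10 g, about 22 mm across and 17 mm thick, rounded, many-faced. Origin: its middle.
- bottle: Bystander: white squeeze bottle with a pointed spout, 54 mm across, 150 mm high, beyond the mortar. Origin: centre of its underside.
- dish_a: Bystander: small round lidded sample dish, 49 mm across, 21 mm high. Origin: centre of its underside.
- dish_b: Bystander: a second dish like dish_a.
- brush: Bystander: small hand brush lying beyond the tray, along y. Origin: on its underside.
Things that resemble listed ones, but are neither listed nor needed, are in the scene too. What is shaped like the scoop but red or yellow is not meant.

How it is judged:
By the outcome, as a careful person would: the job done as asked, in the order asked, and still so for the second after the job is handed in, with the robot touching nothing.
It also fails if it takes over 66 s, if anything falls off the work surface, if the arm or the gripper's body presses on something with over 40 N, if the wrist force passes 120 N, or if a joint passes its speed limit or range.

### The arm

A 6-joint arm with a two-finger parallel gripper is mounted at the origin on the work surface. World frame = base frame: x ahead of the robot, y to its left, z up, the work surface at z = 0. Lengths are in m, angles in rad, forces in N, time in s.
With the tool pointing down it reaches from about 0.35 to 0.975 m from the base axis. Payload 4.9 kg.
Tool frame: the origin (TCP) lies on the centre line of the jaws, within the pads' length; the fingertips stand 22 mm ahead of it and the grasp point (between the pads) lies 3 mm ahead of it; z points along the fingers, y is the line along which they close (so a half turn about z gives the same grasp; the last joint's range is limited). The gripper opens to 85 mm and grips with 20 to 120 N. Pads are 22 mm wide; open, the fingers measure 114 mm over their backs; the gripper's body (76 mm by 85 mm) begins 54 mm behind the grasp point. The pads swing forward as they close: fully open they stand 13 mm farther back than shut.
Start: joints at [-1.394, 0.053, 1.613, -0, 1.476, -0.119], TCP at [0.182, -0.598, 0.221] pointing down, gripper open.
Joint ranges: [-3.01, 3.01], [-1.01, 2.22], [0.06, 2.58], [-1.02, 4.17], [0.09, 2.62], [-3.14, 3.14]. Speed limits (rad/s): [2.57, 2.57, 3.14, 3.14, 3.14, 3.14].

### API

Orientations are given as a unit quaternion [x, y, z, w].
In Python, from workcell import r gives the robot as it stands.
- The arm moves only by the tool apply_moves, never from a script. Its argument "increments" is text: rows parted by semicolons, each of 4 numbers parted by spaces: the shift along the world's x, y, z in mm, then the turn about the world's z in rad. In form: x y z turn; .... A call has 1 to 20 rows; each row is the pose to reach, as a shift and turn from the pose commanded when the call began; what a row does not reach only later rows make up. A row lasts 1/10 s, in which the tool goes at most 50 mm and 8.59 degrees, less where a joint would pass 70% of its speed; a pose out of reach is approached as far as the arm can. A call with a gripper value outside its range is refused whole. "grip" is the closure, from 0 (fully open) to 1 (shut), set as the call begins (left out, the last holds). The fingers move at their own pace and stop on an object; "grip_force" is the grip in N (left out, the last holds). Time passes only in rows, so rows that repeat a pose let the fingers close. It gives the time, the measured TCP pose, the force, the opening and the grip force at its end, in the units of the state.
- r.get_state(): the state, without advancing time (a new reading comes with each control period).
- r.read_camera(name): name is "scene" or "side" or "wrist"; returns a dict with "img" (400x640x3 uint8, red, green, blue), "fx", "fy", "cx", "cy" (pixels), "R" (3x3) and "t" (3): a world point X has camera coordinates R X + t; the wrist camera has in their place "tool_from_camera" (4x4, takes a point from camera to tool coordinates, whose origin is the TCP and whose axes are the flange's). Camera axes: x right, y down, z forward; pixel columns grow to the right and rows downward; lengths in m; the calibration is good to about 2 mm. The wrist camera is an equidistant fisheye: a pixel r from the principal point sees the ray r / f radians off the axis. A picture is of the moment at which its call begins: read the wrist's pose just before it. There is no depth.
- r.close_job(): hands the job in; it is judged then, once.
Trained networks look in a picture, given as the dict that the camera call returned (one of the last four; its "shot" number tells which), for a name from the list of things; names that differ only in an ending like _2 or _b are one class to them, and where a whole thing is asked for, a point or a joint stands for the part that bears it (a point fixed in the world has none). Each returns a list of dicts, best first, with "conf" (0 to 1); they miss things now and then, are a little off and sometimes report something else, mostly with a low value. They report only what shows in the picture. A call takes as long as a camera call. They do not tell look-alikes from the thing itself.
- r.look_for(picture, query): "point" ([x, y, z] in m, in the coordinates of the camera as it stood for that picture, good to about 4 mm: the middle of the surface that is visible of it).
- r.regions_of(picture, query): "mask" (400x640 bool, what is visible of it).
The state is a dict: "clock": time; "qpos": joint angles; "joint_velocities": joint speeds; "tau": joint torques, N m; "eef_pos": TCP position; "eef_rot": TCP orientation; "contact_force": force on the tool from outside, world axes, zero at the start; "torque": the same for the moment, N m; "gripper_width": opening from 0.0 (shut) to 1.0 (fully open); "gripper_force": force on a finger pad.
Only numpy, scipy, OpenCV 4.12 (cv2) and the standard library are available. Lean on these libraries where they do the work, as an engineer would, in place of code of your own. Each camera call takes 0.05 s, during which the arm holds its last target. There are 200 camera calls.

## Working session

There is one attempt and no reset: what is moved stays moved. The work goes in short steps, Python scripts to look and compute and a tool call to move; the robot and the scene stay as the last step left them, time stands still between calls to the robot, and variables do not carry over. Pictures are saved under pics/ and viewed, at most 10 in all, crops included, and the job is handed in when it is done.

Besides the shell and the picture viewer there is one more tool, called as name(argument=value, ...) on one line, values as JSON. apply_moves: Moves the arm, as the interface text tells. Its arguments: {"type":"object","properties":{"increments":{"type":"string"},"grip":{"type":"number"},"grip_force":{"type":"number"}},"required":["increments"]}

```bash
mkdir -p pics; cat > h.py <<'E'
import numpy as np, cv2
from workcell import r
def world(p,X):
    return np.array(p["R"]).T@(np.array(X)-np.array(p["t"]))
def proj(p,X):
    c=np.array(p["R"])@np.array(X)+np.array(p["t"]); return p["fx"]*c[0]/c[2]+p["cx"],p["fy"]*c[1]/c[2]+p["cy"]
def ray(p,u,v,z):
    R=np.array(p["R"]);C=-R.T@np.array(p["t"]);d=R.T@np.array([(u-p["cx"])/p["fx"],(v-p["cy"])/p["fy"],1]);return C+d*(z-C[2])/d[2]
E
python3 - <<'E'
from h import *
ims=[]
for n in ("scene","side"):
    p=r.read_camera(n); cv2.imwrite(f"pics/{n}0.png",cv2.cvtColor(p["img"],cv2.COLOR_RGB2BGR))
    print(n,np.round(-np.array(p["R"]).T@np.array(p["t"]),3))
    for q in ("tray","scoop","scoop_grip","scoop_lip","mortar","lump0","bottle","dish_a","brush"):
        for d in r.look_for(p,q):
            if d["conf"]>.2: print(q,round(d["conf"],2),np.round(world(p,d["point"]),3),np.round(proj(p,world(p,d["point"]))))
E
```

```text
scene [ 1.292 -0.138  0.652]
tray 0.64 [ 0.616 -0.127  0.019] [281. 245.]
scoop 0.95 [ 0.321 -0.458  0.009] [164. 189.]
scoop 0.84 [0.409 0.015 0.023] [326. 192.]
scoop 0.69 [ 0.262 -0.228  0.027] [243. 169.]
scoop_grip 0.93 [ 0.324 -0.464  0.013] [161. 189.]
scoop_grip 0.85 [ 0.265 -0.232  0.026] [241. 170.]
scoop_grip 0.7 [0.408 0.012 0.02 ] [325. 192.]
scoop_grip 0.29 [ 0.617 -0.074  0.021] [303. 243.]
scoop_lip 0.88 [ 0.445 -0.211  0.022] [247. 205.]
scoop_lip 0.66 [0.41  0.016 0.018] [326. 193.]
scoop_lip 0.66 [ 0.323 -0.459  0.012] [163. 189.]
mortar 0.79 [0.509 0.286 0.047] [428. 199.]
lump0 0.55 [ 0.638 -0.053  0.025] [313. 247.]
lump0 0.54 [ 0.615 -0.107  0.019] [290. 244.]
lump0 0.51 [ 0.619 -0.074  0.023] [303. 243.]
bottle 0.98 [0.706 0.261 0.074] [452. 241.]
dish_a 0.79 [0.764 0.13  0.024] [402. 280.]
dish_a 0.61 [0.625 0.421 0.029] [493. 227.]
brush 0.86 [ 0.784 -0.077  0.019] [310. 298.]
side [ 0.077 -0.932  0.892]
tray 0.59 [ 0.639 -0.117  0.016] [375. 231.]
scoop 0.65 [ 0.342 -0.465  0.004] [341. 359.]
scoop 0.54 [ 0.446 -0.304  0.068] [349. 280.]
scoop_grip 0.61 [ 0.346 -0.467  0.008] [342. 358.]
scoop_grip 0.56 [ 0.441 -0.305  0.072] [348. 280.]
scoop_grip 0.27 [0.749 0.125 0.021] [368. 182.]
scoop_lip 0.91 [ 0.342 -0.464  0.004] [340. 359.]
scoop_lip 0.64 [0.749 0.124 0.022] [368. 182.]
scoop_lip 0.54 [ 0.442 -0.303  0.071] [348. 279.]
scoop_lip 0.43 [ 0.776 -0.084  0.014] [405. 214.]
mortar 0.84 [0.521 0.3   0.039] [292. 168.]
mortar 0.53 [ 0.445 -0.299  0.066] [348. 279.]
bottle 0.57 [0.679 0.25  0.072] [336. 158.]
dish_a 0.49 [0.614 0.416 0.016] [304. 153.]
brush 0.7 [0.524 0.302 0.038] [293. 168.]
brush 0.63 [ 0.777 -0.086  0.014] [406. 214.]
brush 0.51 [ 0.442 -0.302  0.071] [347. 279.]
```

View pics/scene0.png

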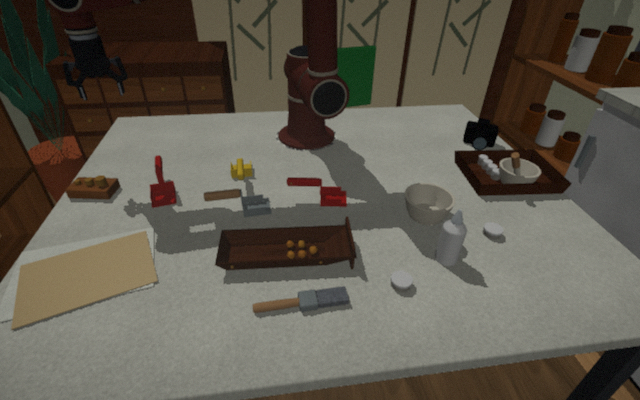

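View pics/side0.png

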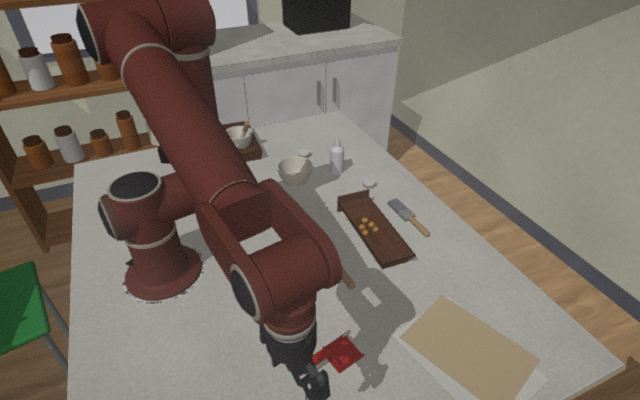

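apply_moves(increments="30 35 20 0;60 70 40 0;95 110 60 0;130 145 80 0;160 180 100 0;190 215 100 0;220 250 100 0;240 275 100 0;250 290 100 0;250 290 100 0;250 290 100 0")

```text
clock: 2.1
eef_pos: [0.4322, -0.3079, 0.3211]
eef_rot: [0.989, 0.148, -0.0, 0.0]
contact_force: [-0.0, 0.4, -0.4]
gripper_width: 0.998
gripper_force: 0.0
```

```bash
cat >> h.py <<'E'
from scipy.spatial.transform import Rotation as Ro
def wpose():
    s=r.get_state(); T=np.eye(4);T[:3,:3]=Ro.from_quat(s["eef_rot"]).as_matrix();T[:3,3]=s["eef_pos"];return T
def wcam():
    T=wpose();p=r.read_camera("wrist");p["W"]=T@np.array(p["tool_from_camera"]);return p
def wpt(p,X): return (p["W"]@np.append(X,1))[:3]
def wproj(p,X):
    c=(np.linalg.inv(p["W"])@np.append(X,1))[:3];th=np.arctan2(np.hypot(c[0],c[1]),c[2]);k=th/np.hypot(c[0],c[1]);return p["fx"]*k*c[0]+p["cx"],p["fy"]*k*c[1]+p["cy"]
def wray(p,u,v,z):
    a=(u-p["cx"])/p["fx"];b=(v-p["cy"])/p["fy"];th=np.hypot(a,b)+1e-12
    d=p["W"][:3,:3]@np.array([a/th*np.sin(th),b/th*np.sin(th),np.cos(th)]);C=p["W"][:3,3];return C+d*(z-C[2])/d[2]
E
python3 - <<'E'
from h import *
np.set_printoptions(suppress=True)
s=r.get_state(); print(s["clock"],s["eef_pos"],s["qpos"],wpose()[:3,:3].round(3))
p=wcam(); np.savez("w1.npz",**{k:v for k,v in p.items() if k!="shot"}); cv2.imwrite("pics/w1.png",cv2.cvtColor(p["img"],cv2.COLOR_RGB2BGR))
for q in ("tray","scoop","scoop_grip","scoop_lip","mortar","lump0","brush"):
    for d in r.look_for(p,q):
        if d["conf"]>.2: X=wpt(p,d["point"]);print(q,round(d["conf"],2),X.round(3),np.round(wproj(p,X)))
E
```

```text
2.1 [ 0.43215512 -0.30788393  0.32106244] [-0.75903227 -0.21373525  1.69995325 -0.00052934  1.6551628   0.51522149] [[ 0.956  0.292 -0.   ]
 [ 0.292 -0.956 -0.001]
 [-0.     0.    -1.   ]]
tray 0.57 [ 0.606 -0.172  0.001] [269.  25.]
scoop 0.87 [ 0.437 -0.203  0.   ] [257. 134.]
scoop 0.76 [ 0.332 -0.459  0.003] [390. 240.]
scoop 0.62 [ 0.41  -0.006  0.023] [139. 122.]
scoop 0.56 [ 0.27  -0.238  0.023] [250. 242.]
scoop 0.51 [ 0.61  -0.105  0.022] [226.  11.]
scoop_grip 0.75 [ 0.407 -0.006  0.022] [139. 123.]
scoop_grip 0.71 [ 0.444 -0.202 -0.   ] [257. 129.]
scoop_grip 0.65 [ 0.269 -0.237  0.024] [249. 242.]
scoop_grip 0.59 [ 0.336 -0.464  0.004] [393. 239.]
scoop_lip 0.88 [ 0.263 -0.238  0.023] [249. 246.]
scoop_lip 0.65 [ 0.413 -0.001  0.02 ] [138. 119.]
scoop_lip 0.59 [ 0.331 -0.464  0.003] [392. 241.]
scoop_lip 0.32 [ 0.608 -0.106  0.021] [227.  12.]
mortar 0.72 [0.523 0.3   0.04 ] [36. 39.]
lump0 0.42 [ 0.608 -0.105  0.022] [225.  12.]
lump0 0.34 [ 0.444 -0.202 -0.002] [257. 129.]
```

View pics/w1.png

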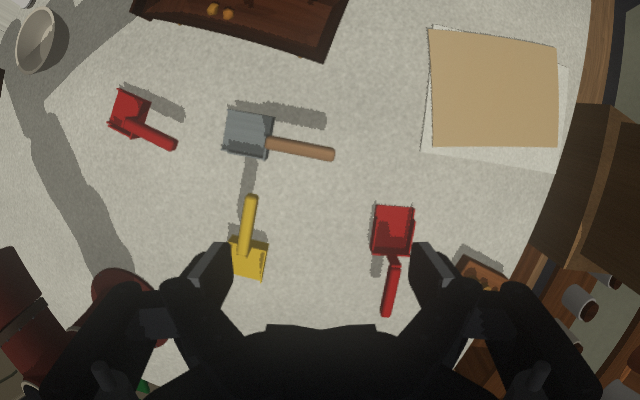

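```bash
python3 - <<'E'
import cv2
i=cv2.imread("pics/w1.png")[90:180,205:345]
cv2.imwrite("pics/w1c.png",cv2.resize(i,None,fx=5,fy=5,interpolation=cv2.INTER_CUBIC))
E
```

```text
(no output)
```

View pics/w1c.png

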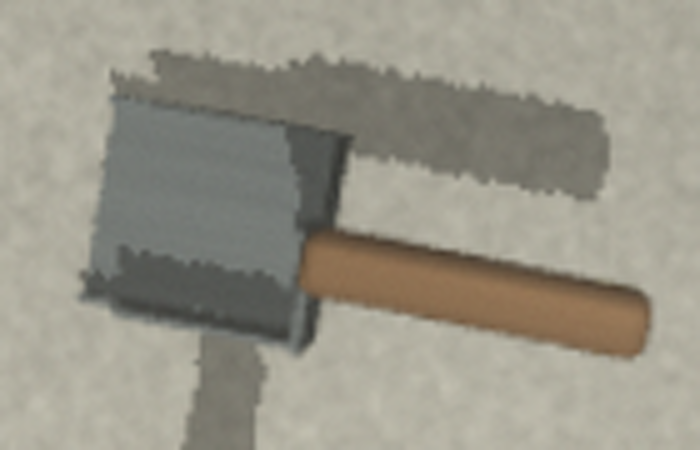

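```bash
python3 - <<'E'
from h import *
p=dict(np.load("w1.npz"))
f=lambda u,v,z:wray(p,205+u/5-.4,90+v/5-.4,z)
a=f(308,262,.071);b=f(640,318,.071)
print("cam",p["W"][:3,3].round(3),"handle",a.round(4),b.round(4),np.linalg.norm(b-a),np.degrees(np.arctan2(*(a-b)[1::-1])))
for u,v,z in((115,98,.001),(90,285,.001),(83,298,.01),(350,135,.03),(300,350,.03)):print(f(u,v,z).round(4))
d=(a-b)/np.linalg.norm(a-b)
print("org",(a+d*.04)[:2],"grip",(a-d*.025)[:2],"mid lip",(a+d*.078)[:2])
E
```

```text
cam [ 0.495 -0.287  0.474] handle [ 0.4386 -0.2307  0.071 ] [ 0.4493 -0.3186  0.071 ] 0.08852232794819256 96.90324011931382
[ 0.4622 -0.1474  0.001 ]
[ 0.403  -0.1545  0.001 ]
[ 0.4001 -0.1557  0.01  ]
[ 0.4716 -0.2267  0.03  ]
[ 0.4072 -0.2294  0.03  ]
org [ 0.43381454 -0.190982  ] grip [ 0.44162708 -0.25551078] mid lip [ 0.42924721 -0.15325748]
```

apply_moves(increments="2 6 0 0.14;3 12 0 0.28;4 18 0 0.42;5 24 0 0.56;6 30 0 0.7;7 36 0 0.84;8 42 0 0.98;9 48 -20 1.12;9 52 -40 1.25;9 52 -60 1.385;9 52 -60 1.385;9 52 -60 1.385")

```text
clock: 3.7
eef_pos: [0.441, -0.256, 0.2612]
eef_rot: [0.668, 0.744, -0.0, -0.0]
contact_force: [0.6, -0.1, 0.1]
gripper_width: 0.999
gripper_force: 0.0
```

```bash
python3 - <<'E'
from h import *
np.set_printoptions(suppress=True)
p=wcam(); np.savez("w2.npz",**{k:v for k,v in p.items() if k!="shot"}); 
i=cv2.cvtColor(p["img"],cv2.COLOR_RGB2BGR);cv2.imwrite("pics/w2.png",cv2.resize(i,None,fx=1.25,fy=1.25,interpolation=cv2.INTER_CUBIC))
print(wpose().round(4))
for q in ("tray","lump0","mortar"):
    for d in r.look_for(p,q):
        if d["conf"]>.2: X=wpt(p,d["point"]);print(q,round(d["conf"],2),X.round(3),np.round(wproj(p,X)))
E
```

```text
[[-0.1071  0.9943  0.001   0.4414]
 [ 0.9943  0.1071 -0.0008 -0.2563]
 [-0.0009  0.0009 -1.      0.2621]
 [ 0.      0.      0.      1.    ]]
tray 0.93 [ 0.64  -0.143  0.012] [472. 103.]
lump0 0.55 [ 0.609 -0.105  0.021] [458.  71.]
lump0 0.55 [ 0.638 -0.085  0.018] [477.  62.]
lump0 0.53 [ 0.632 -0.057  0.022] [476.  42.]
lump0 0.52 [ 0.614 -0.078  0.018] [462.  53.]
lump0 0.46 [ 0.645 -0.107  0.018] [480.  79.]
```

View pics/w2.png

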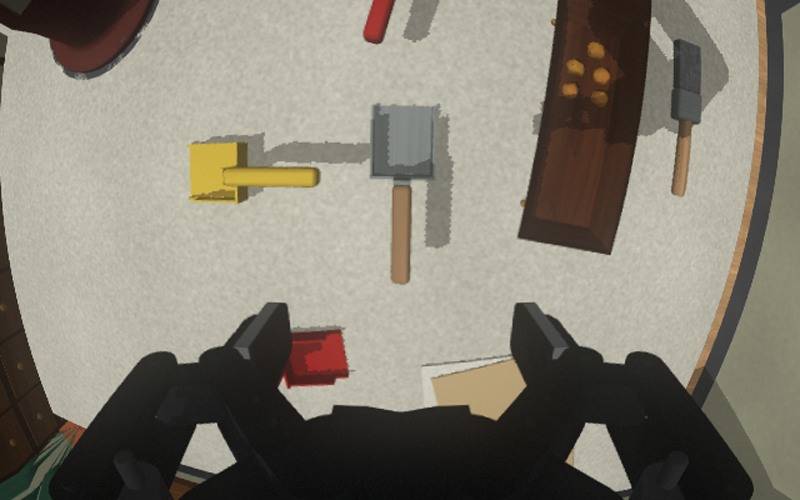

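```bash
python3 - <<'E'
from h import *
np.set_printoptions(suppress=True)
p=wcam()
m=r.regions_of(p,"tray")[0]; print(m["conf"]); k=m["mask"].astype(np.uint8)
for d in r.regions_of(p,"lump0"): k|=d["mask"].astype(np.uint8)
k=cv2.morphologyEx(k,cv2.MORPH_CLOSE,np.ones((7,7)))
c=max(cv2.findContours(k,0,2)[0],key=len)[:,0]
c=c[c[:,1]>2]
P=np.array([wray(p,u,v,.038)[:2] for u,v in c])
print(len(P),P.min(0),P.max(0))
q=wpose()[:2,3]
L=[];
for side in (0,1):
    best=[]
    for y in np.arange(-.255,-.03,.008):
        s=P[abs(P[:,1]-y)<.004]
        if len(s): best.append([ (s[:,0].min(),s[:,0].max())[side], y])
    b=np.array(best); f=np.polyfit(b[:,1],b[:,0],1); res=b[:,0]-np.polyval(f,b[:,1]); g=abs(res)<.004; f=np.polyfit(b[g,1],b[g,0],1);L.append(f)
    print(side,f,g.sum(),len(g),np.std(b[g,0]-np.polyval(f,b[g,1])))
print(cv2.minAreaRect((P*1000).astype(np.float32)))
print("tray yaw",90-np.degrees(np.arctan((L[0][0]+L[1][0])/2)),"width",L[1]-L[0],"center x at y=-.12",np.polyval((L[0]+L[1])/2,-.12))
print(np.round([wray(p,u/1.25,v/1.25,.038)[:2] for u,v in((518,238),(611,254))],4))
s=r.read_camera("scene")
for u,v,z in((217,234,.038),(220,267,.038),(348,220,.066),(355,268,.066)):print(ray(s,u,v,z).round(4))
E
```

```text
0.88
161 [ 0.56101098 -0.27710985] [0.69496724 0.00225919]Traceback (most recent call last):
  File "<stdin>", line 18, in <module>
    raise TypeError("expected non-empty vector for x")
TypeError: expected non-empty vector for x
```

apply_moves(increments="0 1 -40 0;0 1 -85 0;0 1 -130 0;0 1 -165 0;0 1 -190 0;0 1 -198 0;0 1 -198 0;0 1 -198 0", grip=0)

```text
clock: 4.85
eef_pos: [0.4423, -0.2557, 0.0648]
eef_rot: [0.667, 0.745, 0.0, 0.001]
contact_force: [-0.1, -0.0, -0.7]
gripper_width: 0.999
gripper_force: 0.0
```

apply_moves(increments="0 0 0 0;0 0 0 0;0 0 0 0;0 0 0 0;0 0 0 0;0 0 0 0;0 0 0 0", grip=1, grip_force=100)

```text
clock: 5.55
eef_pos: [0.4411, -0.2548, 0.0629]
eef_rot: [0.667, 0.745, 0.0, -0.0]
contact_force: [1.0, -0.0, 0.1]
gripper_width: -0.005
gripper_force: 0.0
```

```bash
python3 - <<'E'
from h import *
np.set_printoptions(suppress=True)
p=dict(np.load("w2.npz"))
im=p["img"].astype(int); k=((im.sum(2)<230)&(im[...,0]>im[...,2]+12)|((im[...,0]>im[...,2]+50))).astype(np.uint8)
k[:, :400]=0;k[210:]=0;k[:,535:]=0
n,l,st,_=cv2.connectedComponentsWithStats(cv2.morphologyEx(k,cv2.MORPH_OPEN,np.ones((3,3)))); k=(l==1+st[1:,4].argmax()).astype(np.uint8)
A=[];B=[]
for v in range(20,185,3):
    u=np.where(k[v])[0]; A.append(wray(p,u[0]-.5,v,.038)[:2]);B.append(wray(p,u[-1]+.5,v,.038)[:2])
L=[]
for b in(A,B):
    b=np.array(b);g=np.ones(len(b),bool)
    for _ in range(5):
        f=np.polyfit(b[g,1],b[g,0],1);e=b[:,0]-np.polyval(f,b[:,1]);g=abs(e)<max(.002,np.median(abs(e))*1.5)
    L.append(f);print(f,g.sum(),len(g),e[g].std(),b[g,1].min(),b[g,1].max())
f=(L[0]+L[1])/2
print("yaw",90-np.degrees(np.arctan(f[0])),"w",np.polyval(L[1]-L[0],-.15),"cx at -.12",np.polyval(f,-.12))
print("near corners",np.round([wray(p,u/1.25,v/1.25,.038)[:2] for u,v in((518,238),(611,254))],4))
s=r.read_camera("scene")
for u,v,z in((217,234,.038),(220,267,.038),(348,220,.066),(355,268,.066)):print(ray(s,u,v,z).round(4))
print(np.array(r.get_state()["eef_pos"]).round(4))
E
```

```text
[0.05408818 0.57760595] 52 55 0.000447465698454916 -0.26017148415734714 -0.044316847313010305
[0.05681768 0.69515478] 55 55 0.0005390705937565783 -0.24602498119956312 -0.007487740350389266
yaw 86.82603157535783 w 0.11713940043274014 cx at -.12 0.6297260134479284
near corners [[ 0.5639 -0.2713]
 [ 0.6812 -0.277 ]]
[ 0.577 -0.28   0.038]
[ 0.6889 -0.2648  0.038 ]
[0.5954 0.0401 0.066 ]
[0.7546 0.0231 0.066 ]
[ 0.4411 -0.2548  0.0629]
```

```bash
python3 - <<'E'
from h import *
p=wcam(); np.savez("w3.npz",**{k:v for k,v in p.items() if k!="shot"}); a=p["img"]
s=r.read_camera("scene")["img"][150:260,170:290]
c=np.vstack([a[:,100:540],cv2.resize(s,(440,200+0))[:, :]])[:600]
cv2.imwrite("pics/w3.png",cv2.cvtColor(c,cv2.COLOR_RGB2BGR)); print(r.get_state()["gripper_width"],r.get_state()["gripper_force"])
E
```

```text
-0.0002006857108217908 0.0
```

View pics/w3.png

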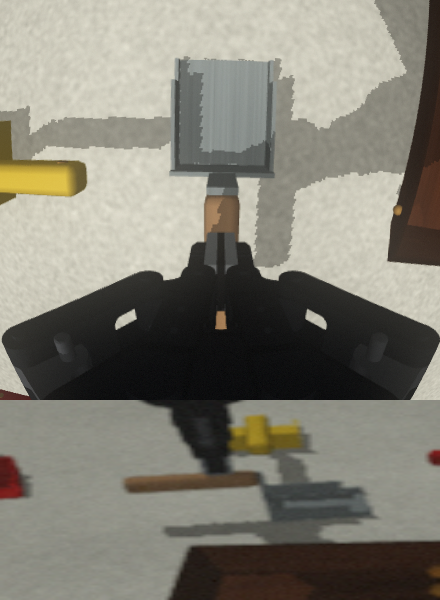

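```bash
python3 - <<'E'
from h import *
p=dict(np.load("w3.npz")); print(p["W"].round(3))
for u,v,z in((270,175,.03),(373,175,.03),(275,60,.005),(372,60,.005),(304,215,.071),(339,215,.071)):print(wray(p,u,v,z).round(4))
s=r.read_camera("scene")
print("proj grasp/tips/handle", [np.round(proj(s,X)) for X in((.441,-.255,.06),(.441,-.255,.041),(.441,-.255,.071),(.4375,-.23,.06),(.448,-.323,.06))])
cv2.imwrite("pics/s3.png",cv2.cvtColor(cv2.resize(s["img"][130:230,190:290],None,fx=6,fy=6,interpolation=cv2.INTER_CUBIC),cv2.COLOR_RGB2BGR))
E
```

```text
[[ 0.994  0.105  0.029  0.433]
 [ 0.109 -0.958 -0.265 -0.187]
 [ 0.     0.266 -0.964  0.216]
 [ 0.     0.     0.     1.   ]]
[ 0.4059 -0.2283  0.03  ]
[ 0.4691 -0.2214  0.03  ]
[ 0.3982 -0.154   0.005 ]
[ 0.4632 -0.1467  0.005 ]
[ 0.43   -0.2376  0.071 ]
[ 0.4473 -0.2357  0.071 ]
proj grasp/tips/handle [array([229., 194.]), array([230., 200.]), array([229., 190.]), array([239., 192.]), array([203., 197.])]
```

View pics/s3.png

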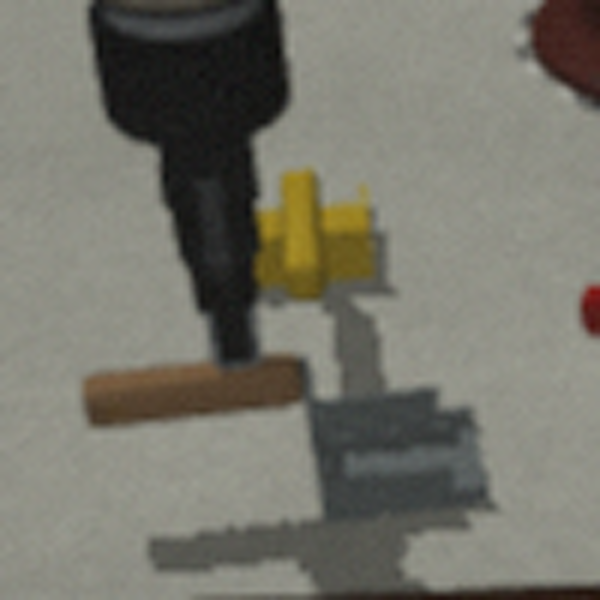

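The shut fingertips stand just on top of the handle: (229,190) in the scene picture, which is z≈71 mm, and not 41 mm. So I reopen, go 28 mm deeper and close again. Nothing lies under the handle, so there is room.

apply_moves(increments="0 0 6 0;0 0 6 0;0 0 6 0;0 0 6 0;0 0 6 0;0 0 6 0;0 0 -6 0;0 0 -16 0;0 0 -24 0;0 0 -28 0;0 0 -28 0;0 0 -28 0", grip=0)

```text
clock: 6.95
eef_pos: [0.4412, -0.2549, 0.0349]
eef_rot: [0.667, 0.745, 0.0, -0.0]
contact_force: [0.3, 0.3, -0.4]
gripper_width: 0.996
gripper_force: 0.0
```

apply_moves(increments="0 0 0 0;0 0 0 0;0 0 0 0;0 0 0 0;0 0 0 0;0 0 0 0", grip=1, grip_force=100)

```text
clock: 7.55
eef_pos: [0.4414, -0.2549, 0.0354]
eef_rot: [0.667, 0.745, 0.0, 0.0]
contact_force: [-1.0, 0.3, 1.9]
gripper_width: 0.192
gripper_force: 97.5
```

apply_moves(increments="0 0 10 0;0 0 30 0;0 0 60 0;15 0 80 -0.02;45 -3 80 -0.05;80 -6 80 -0.08;115 -10 80 -0.11;150 -13 80 -0.14;172 -15 80 -0.155;181 -15 80 -0.163;181 -15 80 -0.163;181 -15 80 -0.163")

```text
clock: 8.75
eef_pos: [0.6212, -0.2697, 0.1146]
eef_rot: [0.726, 0.688, -0.0, -0.001]
contact_force: [-0.6, -1.2, -1.0]
gripper_width: 0.189
gripper_force: 98.0
```

```bash
python3 - <<'E'
from h import *
np.set_printoptions(suppress=True)
p=wcam(); np.savez("w4.npz",**{k:v for k,v in p.items() if k!="shot"})
print(wpose().round(4))
a=cv2.resize(p["img"][0:250,120:560],(792,450),interpolation=cv2.INTER_CUBIC)
s=r.read_camera("scene");
c=cv2.resize(s["img"][190:280,190:370],(300,150),interpolation=cv2.INTER_CUBIC)
a[300:450,0:300]=c
cv2.imwrite("pics/w4.png",cv2.cvtColor(a,cv2.COLOR_RGB2BGR))
T=np.array([.630,-.136])
for d in r.look_for(p,"lump0"):
    if d["conf"]>.2: X=wpt(p,d["point"]);e=X[:2]-T;print(round(d["conf"],2),X.round(3),"tray",e@[.0555,.9985],e@[-.9985,.0555])
E
```

```text
[[ 0.0531  0.9986 -0.0012  0.621 ]
 [ 0.9986 -0.0531  0.0004 -0.2697]
 [ 0.0003 -0.0012 -1.      0.1147]
 [ 0.      0.      0.      1.    ]]
0.67 [ 0.647 -0.108  0.019] tray 0.028906370601512223 -0.01517583542395978
0.57 [ 0.61  -0.109  0.021] tray 0.02625537801220267 0.02131692213657808
```

View pics/w4.png

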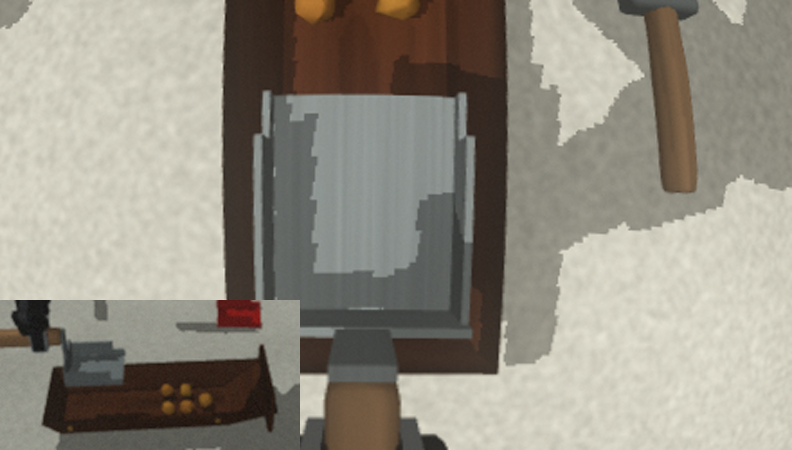

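```bash
python3 - <<'E'
from h import *
p=dict(np.load("w4.npz")); k=.5556
def f(u,v,z): return wray(p,120+u*k-.2,v*k-.2,z)
tcp=np.array([.621,-.2697]);d=np.array([.0531,.9986]);n=np.array([-.9986,.0531])
def rel(X): e=X[:2]-tcp; return np.round([e@d*1000,e@n*1000],1)
for t,u,v,z in(("lipL",270,96,.082),("lipR",457,96,.082),("backL",250,335,.112),("backR",472,335,.112),
 ("rimL",224,96,.038),("rimR",507,96,.038),("rimL2",227,290,.038),("rimR2",500,290,.038),("endR",497,374,.038),("floorL",287,60,.006),("floorR",470,70,.006)): print(t,f(u,v,z).round(4),rel(f(u,v,z)))
E
```

```text
lipL [ 0.5955 -0.1634  0.082 ] [104.8  31.1]
lipR [ 0.6572 -0.1666  0.082 ] [104.9 -30.7]
backL [ 0.5893 -0.2375  0.112 ] [30.4 33.3]
backR [ 0.6539 -0.241   0.112 ] [ 30.4 -31.3]
rimL [ 0.5695 -0.1521  0.038 ] [114.7  57.7]
rimR [ 0.6864 -0.158   0.038 ] [115.  -59.4]
rimL2 [ 0.5648 -0.2344  0.038 ] [32.3 58. ]
rimR2 [ 0.6806 -0.2405  0.038 ] [ 32.4 -58. ]
endR [ 0.6795 -0.2778  0.038 ] [ -5.  -58.9]
floorL [ 0.5927 -0.1306  0.006 ] [137.4  35.6]
floorR [ 0.6779 -0.1393  0.006 ] [133.3 -49.9]
```

apply_moves(increments="1 0 -30 0;1 0 -55 0;1 0 -68 0;1 0 -73 0;1 0 -74 0;1 0 -74 0;2 15 -74 0;3 30 -74 0;3 45 -74 0;4 60 -74 0;5 75 -74 0;6 90 -74 0;7 105 -74 0;7 115 -74 0;8 125 -74 0;8 133 -74 0;8 138 -74 0")

```text
clock: 10.6
eef_pos: [0.6306, -0.1316, 0.0415]
eef_rot: [0.726, 0.688, 0.0, 0.001]
contact_force: [-0.1, -3.2, 3.4]
gripper_width: 0.19
gripper_force: 98.6
```

```bash
cat > lk.py <<'E'
from h import *
import sys
def rep(n="w"):
    p=wcam(); np.savez(n+".npz",**{k:v for k,v in p.items() if k!="shot"}); W=wpose()
    print(r.get_state()["clock"],W[:3,3].round(4),np.round(r.get_state()["contact_force"],1))
    d=W[:2,0];nn=np.array([-d[1],d[0]])
    for q in r.look_for(p,"lump0"):
        if q["conf"]>.15:
            X=wpt(p,q["point"]);e=X[:2]-W[:2,3];print(round(q["conf"],2),X.round(3),"ahead of lip",round(e@d*1000-105),"lat",round(e@nn*1000),np.round(wproj(p,X)))
    im=p["img"].astype(int); k=((im[...,0]>im[...,2]+70)&(im[...,0]>110)).astype(np.uint8)
    n_,l,st,ce=cv2.connectedComponentsWithStats(k)
    print([(tuple(ce[i].round().astype(int)),int(st[i,4])) for i in range(1,n_) if st[i,4]>25])
rep(sys.argv[1])
E
python3 lk.py w5
```

```text
10.65 [ 0.6306 -0.131   0.0415] [-0.5 -0.4  2.8]
0.88 [ 0.632 -0.04   0.024] ahead of lip -14 lat 4 [315.  70.]
0.71 [ 0.642 -0.027  0.025] ahead of lip -1 lat -6 [334.  46.]
0.68 [ 0.624 -0.026  0.024] ahead of lip 0 lat 12 [301.  46.]
0.63 [ 0.65  -0.053  0.021] ahead of lip -26 lat -15 [350.  91.]
0.56 [ 0.649 -0.039  0.026] ahead of lip -12 lat -14 [348.  67.]
[((np.int64(46), np.int64(36)), 1738), ((np.int64(15), np.int64(41)), 96), ((np.int64(328), np.int64(64)), 4468), ((np.int64(32), np.int64(78)), 69), ((np.int64(527), np.int64(228)), 2073), ((np.int64(320), np.int64(305)), 1443), ((np.int64(4), np.int64(283)), 79), ((np.int64(3), np.int64(305)), 48), ((np.int64(15), np.int64(338)), 650)]
```

apply_moves(increments="0 4 1 0;1 11 5 0;1 19 10 0;2 27 14 0;2 35 19 0;3 43 23 0;3 50 27 0;3 56 31 0;3 56 31 0;3 56 31 0")

```text
clock: 11.7
eef_pos: [0.6332, -0.0746, 0.0719]
eef_rot: [0.726, 0.688, 0.001, -0.001]
contact_force: [1.1, 0.2, 0.9]
gripper_width: 0.19
gripper_force: 98.2
```

```bash
python3 lk.py w6
```

```text
11.75 [ 0.6331 -0.0749  0.0718] [-0.4 -0.8  0.3]
0.87 [0.623 0.022 0.055] ahead of lip -9 lat 15 [295.  62.]
0.86 [0.64  0.021 0.057] ahead of lip -9 lat -2 [326.  62.]
0.71 [0.629 0.01  0.057] ahead of lip -21 lat 9 [306.  83.]
0.62 [0.653 0.003 0.051] ahead of lip -26 lat -16 [351.  94.]
0.56 [0.653 0.017 0.056] ahead of lip -12 lat -16 [351.  69.]
[((np.int64(324), np.int64(77)), 4324), ((np.int64(72), np.int64(95)), 2432), ((np.int64(51), np.int64(68)), 30), ((np.int64(40), np.int64(119)), 179), ((np.int64(69), np.int64(142)), 73), ((np.int64(28), np.int64(206)), 1345), ((np.int64(496), np.int64(269)), 1164), ((np.int64(320), np.int64(305)), 1445), ((np.int64(30), np.int64(324)), 155), ((np.int64(48), np.int64(362)), 646)]
```

apply_moves(increments="0 0 4 0;0 0 12 0;0 0 22 0;0 0 34 0;0 0 44 0;0 0 50 0;0 0 50 0;-10 40 50 0;-22 78 50 0;-36 108 50 0;-52 130 50 0;-70 146 50 0;-87 158 50 0;-100 167 50 0;-110 173 50 0;-116 177 50 0;-119 179 50 0;-120 180 50 0;-120 180 50 0")

```text
clock: 13.7
eef_pos: [0.5135, 0.104, 0.1222]
eef_rot: [0.726, 0.688, 0.0, 0.0]
contact_force: [0.5, -0.7, -2.5]
gripper_width: 0.191
gripper_force: 97.9
```

```bash
python3 lk.py w7; python3 - <<'E'
from h import *
p=wcam()
for q in r.look_for(p,"mortar"): print("mortar",q["conf"],wpt(p,q["point"]).round(3))
for q in r.regions_of(p,"mortar"):
    if q["conf"]>.3:
        c=max(cv2.findContours(q["mask"].astype(np.uint8),0,1)[0],key=len)[:,0]
        P=np.array([wray(p,u,v,.065)[:2] for u,v in c if v>2])*1000
        print(q["conf"],P.min(0).round(),P.max(0).round(),cv2.minEnclosingCircle(P.astype(np.float32)))
s=r.read_camera("scene")
for q in r.regions_of(s,"mortar"):
    if q["conf"]>.3:
        c=max(cv2.findContours(q["mask"].astype(np.uint8),0,1)[0],key=len)[:,0]
        P=np.array([ray(s,u,v,.065)[:2] for u,v in c])*1000
        print("scene",q["conf"],P.min(0).round(),P.max(0).round())
E
```

```text
13.75 [0.5136 0.1039 0.1221] [ 0.1 -0.6 -2. ]
0.84 [0.514 0.156 0.102] ahead of lip -52 lat 2 [319. 140.]
0.72 [0.498 0.18  0.104] ahead of lip -30 lat 20 [287. 100.]
0.69 [0.529 0.154 0.099] ahead of lip -55 lat -12 [344. 144.]
0.66 [0.535 0.184 0.1  ] ahead of lip -24 lat -17 [354.  90.]
0.63 [0.512 0.192 0.105] ahead of lip -17 lat 6 [312.  76.]
[((np.int64(312), np.int64(78)), 729), ((np.int64(355), np.int64(93)), 848), ((np.int64(287), np.int64(99)), 667), ((np.int64(328), np.int64(151)), 1174), ((np.int64(231), np.int64(249)), 2761), ((np.int64(198), np.int64(231)), 41), ((np.int64(195), np.int64(262)), 100), ((np.int64(319), np.int64(306)), 1180)]
mortar 0.69 [0.514 0.246 0.024]
0.85 [457. 213.] [579. 257.] ((518.0040283203125, 253.10885620117188), 61.28176498413086)
scene 0.88 [451. 200.] [634. 349.]
```

apply_moves(increments="0 -6 0 0;0 -20 -2 0;0 -40 -5 0;0 -60 -8 0;0 -76 -11 0;0 -85 -12 0;0 -89 -12 0;0 -90 -12 0;0 -82 -12 0;0 -62 -12 0;0 -25 -12 0;0 25 -12 0;0 75 -12 0;0 30 -12 0;0 30 -12 0;0 30 -12 0")

```text
clock: 15.65
eef_pos: [0.513, 0.1356, 0.1102]
eef_rot: [0.725, 0.689, 0.0, -0.0]
contact_force: [-0.1, -0.1, -1.0]
gripper_width: 0.189
gripper_force: 98.2
```

```bash
python3 lk.py w8
```

```text
15.7 [0.5132 0.1351 0.1102] [-0.6 -0.8 -1.8]
0.97 [0.508 0.273 0.024] ahead of lip 33 lat 13 [306.  25.]
0.76 [0.514 0.287 0.024] ahead of lip 47 lat 8 [312.   8.]
0.39 [0.501 0.294 0.022] ahead of lip 53 lat 20 [296.   3.]
[((np.int64(315), np.int64(2)), 58), ((np.int64(323), np.int64(23)), 131), ((np.int64(297), np.int64(23)), 38), ((np.int64(233), np.int64(266)), 800), ((np.int64(200), np.int64(265)), 35), ((np.int64(319), np.int64(307)), 1019)]
```

apply_moves(increments="0 -5 10 0;0 -20 30 0;0 -40 55 0;0 -60 80 0;0 -75 95 0;0 -80 100 0;0 -80 100 0")

```text
clock: 16.45
eef_pos: [0.5136, 0.0534, 0.2107]
eef_rot: [0.726, 0.687, 0.001, 0.0]
contact_force: [0.0, 0.9, -1.9]
gripper_width: 0.192
gripper_force: 98.2
```

```bash
python3 lk.py w9; python3 - <<'E'
from h import *
p=dict(np.load("w9.npz")); s=r.read_camera("scene")
a=cv2.resize(p["img"][:230,180:480],(780,598))[:,:390*2]
b=cv2.resize(s["img"][175:235,390:460],(280,240),interpolation=cv2.INTER_CUBIC)
o=np.vstack([cv2.resize(p["img"][:230,140:500],(560,358)),np.hstack([b,cv2.resize(s["img"][150:290,200:460],(280,240))])])
cv2.imwrite("pics/w9.png",cv2.cvtColor(o,cv2.COLOR_RGB2BGR))
E
```

```text
16.5 [0.5129 0.054  0.2094] [-0.7  0.5 -1.5]
[((np.int64(590), np.int64(151)), 3563), ((np.int64(219), np.int64(164)), 30), ((np.int64(243), np.int64(189)), 2502), ((np.int64(215), np.int64(195)), 106), ((np.int64(222), np.int64(223)), 58), ((np.int64(255), np.int64(227)), 45), ((np.int64(229), np.int64(253)), 478), ((np.int64(504), np.int64(291)), 285), ((np.int64(319), np.int64(306)), 1239)]
```

View pics/w9.png

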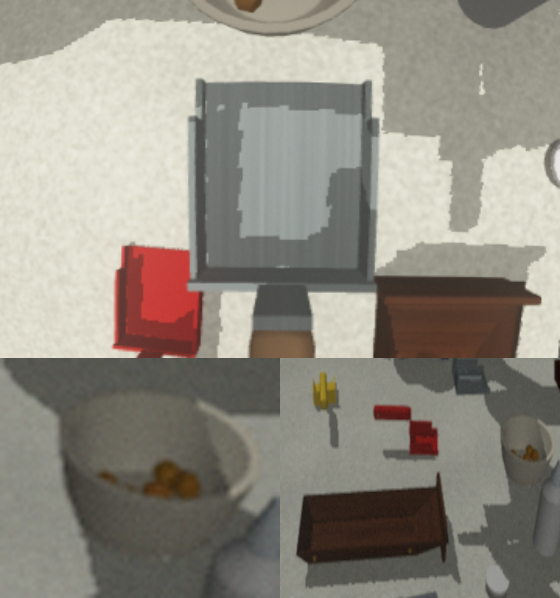

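All the lumps lie in the mortar (scene crop at 160,480) and the pan and tray are empty. Next I lay the scoop down at its first place.

apply_moves(increments="-5 -20 0 0;-16 -60 0 0;-28 -108 0 0;-40 -156 0 0;-51 -204 0 0;-60 -250 0 0;-67 -285 -15 0;-71 -303 -50 0;-72 -309 -90 0;-72 -309 -125 0;-72 -309 -150 0;-72 -309 -163 0;-72 -309 -169 0;-72 -309 -172 0;-72 -309 -174 0;-72 -309 -174 0;-72 -309 -174 0")

```text
clock: 18.3
eef_pos: [0.4419, -0.2553, 0.0372]
eef_rot: [0.726, 0.688, 0.0, 0.001]
contact_force: [0.3, -1.5, -1.2]
gripper_width: 0.192
gripper_force: 98.0
```

apply_moves(increments="0 0 -1 0;0 0 -2 0;0 0 -2 0;0 0 -2 0")

```text
clock: 18.7
eef_pos: [0.4418, -0.2554, 0.0354]
eef_rot: [0.726, 0.688, 0.0, 0.001]
contact_force: [-2.6, -0.5, 5.3]
gripper_width: 0.191
gripper_force: 99.1
```

Contact with about 5 N. Now release, then rise.

apply_moves(increments="0 0 0 0;0 0 0 0;0 0 0 0;0 0 0 0;0 0 0 0;0 0 0 0;0 0 0 0;0 0 15 0;0 0 40 0;0 0 80 0;0 0 125 0;0 0 170 0;0 -40 200 0;0 -80 200 0;0 -100 200 0;0 -100 200 0;0 -100 200 0", grip=0)

```text
clock: 20.4
eef_pos: [0.4411, -0.3546, 0.2345]
eef_rot: [0.726, 0.688, 0.0, -0.0]
contact_force: [-0.4, 0.6, -0.4]
gripper_width: 1.004
gripper_force: 0.0
```

```bash
python3 lk.py w10; python3 - <<'E'
from h import *
p=dict(np.load("w10.npz")); s=r.read_camera("scene")
o=np.vstack([cv2.resize(p["img"],(480,300)),cv2.resize(s["img"],(480,300))])
cv2.imwrite("pics/w10.png",cv2.cvtColor(o,cv2.COLOR_RGB2BGR))
E
```

```text
20.45 [ 0.4411 -0.3541  0.2343] [ 0.1  0.4 -0.3]
[((np.int64(171), np.int64(85)), 2759), ((np.int64(606), np.int64(152)), 26), ((np.int64(270), np.int64(239)), 1138), ((np.int64(238), np.int64(270)), 29), ((np.int64(263), np.int64(270)), 58), ((np.int64(165), np.int64(278)), 30)]
```

View pics/w10.png

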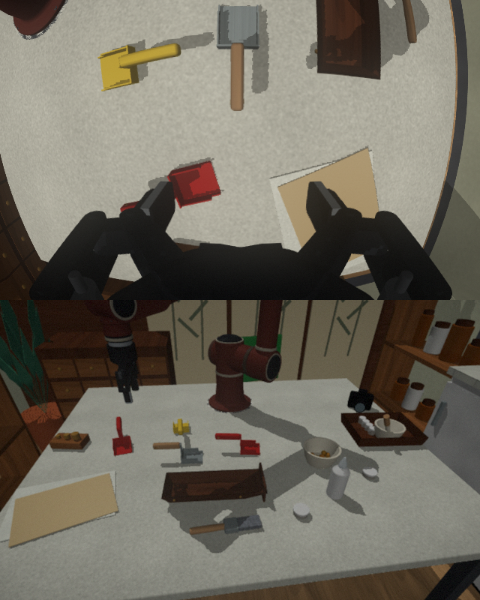

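The scoop stands flat and empty on the bare table (237,45 in the wrist view). The lumps are in the mortar and everything else is in its place, so I hand the job in.

```bash
python3 -c "
from workcell import r
print(r.close_job())"
```

```text
the job is handed in; nothing more can be done
None
```

The job is handed in at about 20 s: the camera shows the lumps in the mortar and none left in the tray, scoop or on the table. The empty scoop lies flat on the table, released, and I saw nothing else disturbed. The interface gave no verdict.

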